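# Load the washer basket, free the stuck slide carrier

## Robot

A 6-joint arm with a two-finger parallel gripper is mounted at the origin on the work surface. World frame = base frame: x ahead of the robot, y to its left, z up, the work surface at z = 0. Lengths are in m, angles in degrees, forces in N, time in s.
With the tool pointing down it reaches from about 0.375 to 0.9 m from the base axis. Payload 3.1 kg.
Tool frame: the origin (TCP) lies at the centre of the arm's flange, where the gripper is bolted on; the fingertips stand 182 mm ahead of it and the grasp point (between the pads) lies bot.grip_point_offset ahead of it (bot.grip_point_offset is the distance from the TCP to the grasp point, in m); x points along the fingers, z is the direction in which the jaws open and shut, and the axes are right-handed (so a half turn about x gives the same grasp; the last joint's range is limited). The gripper opens to 87 mm and grips with 3 to 60 N. Pads are 19 mm wide; open, the fingers measure 117 mm over their backs; the gripper's body (75 mm by 190 mm) begins 51 mm behind the grasp point.
Start: joints at [62.596, 30.224, 82.088, -0, 67.689, -10.227], TCP at [0.185, 0.597, 0.405] pointing down, gripper open.
Joint ranges: [-176.69, 176.69], [-43.24, 126.21], [12.49, 139.97], [-82, 262], [0, 151.66], [-163.58, 163.58]. Speed limits (degrees/s): [159.86, 159.86, 180, 180, 180, 180].

## Interface

Orientations are given as a 3x3 rotation matrix whose columns are the frame's x, y, z axes.
In Python, from rig import bot gives the robot as it stands.
- The arm moves only by the tool step_arm, never from a script. Its argument "motion" is a list that holds one entry, the list of rows, each a list of 7 numbers: the turn, a rotation vector about the world's x, y, z in degrees, then the shift along the world's x, y, z in mm, then the finger opening in mm, from 0 to 87. A call has 1 to 12 rows; each row is the pose to reach, as a shift and turn from the pose commanded when the call began; what a row does not reach only later rows make up. A row lasts 1/12 s, in which the tool goes at most 41.7 mm and 7.16 degrees, less where a joint would pass 70% of its speed; a pose out of reach is approached as far as the arm can. A call with a gripper value outside its range is refused whole. The fingers move at their own pace and stop on an object; the grip force is fixed at half the most. Time passes only in rows, so rows that repeat a pose let the fingers close. It gives the time, the measured TCP pose, the force and the opening at its end, in the units of the state.
- bot.read_state(): the state, without advancing time (a new reading comes with each control period).
- bot.capture(name): name is "side" or "top"; returns a dict with "frame" (400x640x3 uint8, red, green, blue), "range_z" (400x640 float32, m along the optical axis (not along the pixel's ray), 0 where there is no reading), "fx", "fy", "cx", "cy" (pixels), "dist_coeffs" ([k1, k2, p1, p2, k3] as OpenCV has them; the pictures are not rectified), "cam_to_world" (4x4, takes a point from camera to world coordinates). Camera axes: x right, y down, z forward; pixel columns grow to the right and rows downward; lengths in m; the calibration is good to about 2 mm. A picture is of the moment at which its call begins.
- bot.hand_in(): hands the job in, once; it reports no verdict.
The state is a dict: "time_s": time; "joint_positions": joint angles; "qvel": joint speeds; "tau": joint torques, N m; "position": TCP position; "tcp_rot": TCP orientation; "force": force on the tool from outside, world axes, zero at the start; "moment": the same for the moment, N m; "opening": opening from 0.0 (shut) to 1.0 (fully open).
Only numpy, scipy, OpenCV 4.12 (cv2) and the standard library are available. Lean on these libraries where they do the work, as an engineer would, in place of code of your own. Each camera call takes 0.05 s, during which the arm holds its last target.

## Task

Load the dirty ware flat on the floor of the wire washer basket: first the slide carrier (on its base), then the blue beaker (standing upright), and the forceps last. The carrier is stuck in its drying dock: push it from behind, through the finger well, until its end stands well out of the mouth (20 mm or more), then grip that end and pull it free, firmly but squeezing with no more than about 30 N, for its slides are glass. Let go of everything, and leave the basket, the red-capped bottle, the gas burner and the tube rack where they stand.

Things in the scene. Friction and masses are not known exactly. Their poses are not given: they have to be found in the camera images.
- dock: Drying dock fixed to the bench: white cheeks on a grey base, 140 long (its x) x 75 wide (y). Origin: centre of underside; z up. A channel 47 wide, floor 6 above the bench, runs along x at y = 0: open at the -x end (mouth, x = -70), closed at the +x end (inner face x = +62). The cheeks are 36 high, level with the carrier's top, so it cannot be pinched in the channel.
- dock_bridge (a point): Middle of the top of the blue bridge that covers the mouth end of the channel, from x = -70 to -45 in the dock's frame; its underside is 37.5 and its top 43.5 above the bench. The rest of the channel is open above, so fingers that push the carrier from behind can follow it up to the bridge.
- dock_pad (a point): Face of a brass spring pad in the dock's +y cheek under the bridge, x = -66 to -48. It presses on the carrier's side and holds it by friction: moving the carrier along the channel takes about 6 to 14 N, until its rear end has left the pad. A weak grip slips.
- dock_mouth (a point): Centre of the channel's floor at the mouth: 70 from the dock's origin along its -x, 6 above the bench.
- dock_well (a point): Point on the channel's floor in the finger well, the free end of the channel behind the carrier: x = +41 in the dock's frame, y = 0, 6 above the bench. The well is 47 wide and 44 to 50 long at the start, open above.
- carrier: Slide carrier: steel frame with glass slides, a block 80 long (its x) x 44 wide (y) x 30 high, about 0.16 kg. Origin: centre of its underside; z up. At the start it sits in the dock's channel with its axes parallel to the dock's, its -x end 2 to 8 inside the mouth. Grip it across its 44 width: under about 10 N a finger it may slip while it is pulled from the dock; over 35 N a finger the glass breaks.
- carrier_front (a point): Middle of the carrier's -x end face (towards the mouth), 40 from its origin, 15 above its underside.
- carrier_rear (a point): Middle of the carrier's +x end face (towards the finger well), 40 from its origin, 15 above its underside: the face to push.
- beaker: Blue enamelled beaker, open cup 50 across at the rim, slightly tapered, 60 high, wall 3, 0.1 kg, standing upright on the bench. Origin: centre of its underside; z up.
- forceps: Steel forceps lying flat, 150 long (its x) x 14 wide (y) x 10 high, 45 g; the middle (x = -47 to +33) is 14 wide, the points (+x end) 7 wide. Origin: underside, at mid length, close to the centre of mass.
- forceps_tip (a point): Near the points of the forceps: x = +72, 5 above its underside.
- forceps_tail (a point): Near the tail of the forceps: x = -72, 5 above its underside.
- basket: Loose wire washer basket, 0.95 kg, open above: inside 250 (its x) x 170 (y), walls 4 thick, rim 55 above the bench, floor 3 thick. Origin: centre of its underside; z up.
- basket_in (a point): Centre of the basket's inner floor, 3 above the bench, axes as the basket's.
- reagent: Bystander: white bottle with a red cap, 60 across, 150 high. Origin: centre of its underside.
- burner: Bystander: blue gas burner, 86 across, 151 high. Origin: centre of its underside.
- rack: Bystander: white tube rack with glass tubes, 56 (x) x 170 (y) x 74 high with the tubes. Origin: centre of its underside.
Things that resemble listed ones, but are neither listed nor needed, are in the scene too. There is more than one size of the forceps; the job needs the smallest.

How it is judged:
By the outcome, as a careful person would: the job done as asked, in the order asked, and still so for the second after the job is handed in, with the robot touching nothing.
It also fails if it takes over 72 s, if anything falls off the work surface, if the arm or the gripper's body presses on something with over 40 N, if the wrist force passes 120 N, or if a joint passes its speed limit or range.

## Working session

There is one attempt and no reset: what is moved stays moved. The work goes in short steps, Python scripts to look and compute and a tool call to move; the robot and the scene stay as the last step left them, time stands still between calls to the robot, and variables do not carry over. Pictures are saved under pics/ and viewed, and the job is handed in when it is done.

Besides the shell and the picture viewer there is one more tool, called by a JSON object that holds its "op" and its "data". step_arm: Moves the arm, as the interface text tells. Its arguments: {"type":"object","properties":{"motion":{"type":"array"}},"required":["motion"]}

```bash
ls; mkdir -p pics
cat > h.py <<'E'
import numpy as np, cv2
from rig import bot
def cap(n,tag):
    c=bot.capture(n); np.savez(f'{tag}.npz',**{k:np.array(v) for k,v in c.items()})
    cv2.imwrite(f'pics/{tag}.png',c['frame'][:,:,::-1]); return c
def load(tag): return dict(np.load(f'{tag}.npz'))
def K(c): return np.array([[c['fx'],0,c['cx']],[0,c['fy'],c['cy']],[0,0,1]],float)
def rays(c,px):
    px=np.array(px,float).reshape(-1,1,2)
    u=cv2.undistortPoints(px,K(c),np.array(c['dist_coeffs'],float)).reshape(-1,2)
    return np.c_[u,np.ones(len(u))]
def plane(c,px,z):
    T=c['cam_to_world']; d=rays(c,px)@T[:3,:3].T; o=T[:3,3]
    return o+d*((z-o[2])/d[:,2])[:,None]
def cloud(c):
    h,w=c['range_z'].shape; v,u=np.mgrid[:h,:w]
    r=rays(c,np.c_[u.ravel(),v.ravel()])*c['range_z'].ravel()[:,None]
    T=c['cam_to_world']; return (r@T[:3,:3].T+T[:3,3]).reshape(h,w,3)
def proj(c,P):
    T=np.linalg.inv(c['cam_to_world']); 
    return cv2.projectPoints(np.array(P,float).reshape(-1,1,3),cv2.Rodrigues(T[:3,:3])[0],T[:3,3],K(c),np.array(c['dist_coeffs'],float))[0].reshape(-1,2)
E
python3 - <<'E'
from h import *
for n in('top','side'):
    c=cap(n,n+'0'); print(n,c['cam_to_world'].round(3).tolist(),c['fx'])
s=bot.read_state(); print(s, bot.grip_point_offset)
E
```

```text
pics
top [[-0.025, -0.993, 0.117, 0.403], [-1.0, 0.026, 0.008, -0.03], [-0.011, -0.116, -0.993, 1.089], [0.0, 0.0, 0.0, 1.0]] 386.4384727279992
side [[-0.828, -0.376, 0.417, 0.196], [-0.561, 0.544, -0.624, 0.476], [0.008, -0.75, -0.661, 0.589], [0.0, 0.0, 0.0, 1.0]] 361.46902035675186
{'time_s': 0.1, 'joint_positions': array([ 6.25952872e+01,  3.02728608e+01,  8.21497820e+01,  1.28138051e-03,
        6.76896435e+01, -1.02281782e+01]), 'qvel': array([ 0.04677551, -0.13531974, -0.16743626, -0.11393453,  0.14158317,
       -0.00982551]), 'tau': array([-1.95334810e-04, -4.40987349e+01, -1.77150822e+01,  6.35039457e-02,
        5.34673047e-02, -3.01726413e-05]), 'position': array([0.18440439, 0.59684739, 0.4038734 ]), 'tcp_rot': array([[-9.20394518e-04, -9.55396706e-01,  2.95324039e-01],
       [-1.73031170e-03,  2.95325243e-01,  9.55395210e-01],
       [-9.99998079e-01,  3.68337874e-04, -1.92494983e-03]]), 'force': array([-0.43474414, -0.33176341, -0.02760653]), 'moment': array([-0.02013643, -0.04188021,  0.00969609]), 'opening': 1.0024100784526524} 0.1635
```

View pics/top0.png

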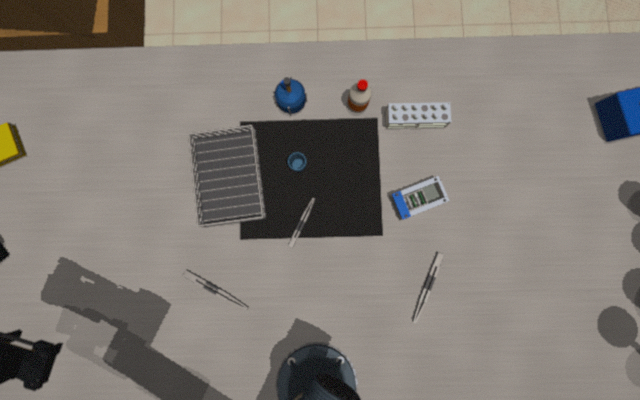

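View pics/side0.png

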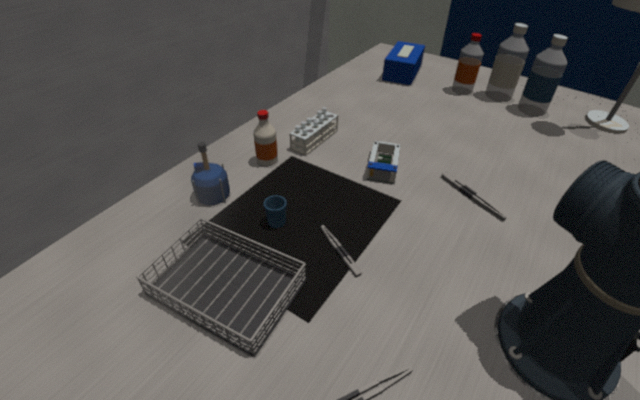

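Top view: basket at (228,175), beaker (297,161), dock (420,197) with its blue bridge at the left end, and three forceps at (302,222), (217,288) and (428,286). I'll measure these next.

Run:
```python
from h import *
c=load('top0'); im=c['frame'][:,:,::-1]
a=cv2.resize(im[165:230,380:460],None,fx=8,fy=8,interpolation=cv2.INTER_CUBIC)
cv2.imwrite('pics/dock.png',a)
b=cv2.resize(im[190:255,275:330],None,fx=9,fy=9,interpolation=cv2.INTER_CUBIC)
cv2.imwrite('pics/forc.png',b)
b=cv2.resize(im[115:235,180:320],None,fx=5,fy=5,interpolation=cv2.INTER_CUBIC)
cv2.imwrite('pics/bask.png',b)
for n,p in dict(mat=[(314,198),(291,246)],left=[(185,270),(248,307)],right=[(439,252),(414,321)]).items():
    q=plane(c,p,.006); print(n,q.round(3).tolist(),np.linalg.norm(q[0]-q[1]))
```

```text
mat [[0.498, -0.008, 0.006], [0.366, 0.059, 0.006]] 0.14793545255232965
left [[0.308, 0.354, 0.006], [0.204, 0.179, 0.006]] 0.20243789913317742
right [[0.34, -0.349, 0.006], [0.157, -0.27, 0.006]] 0.19871832055854288
```

View pics/dock.png

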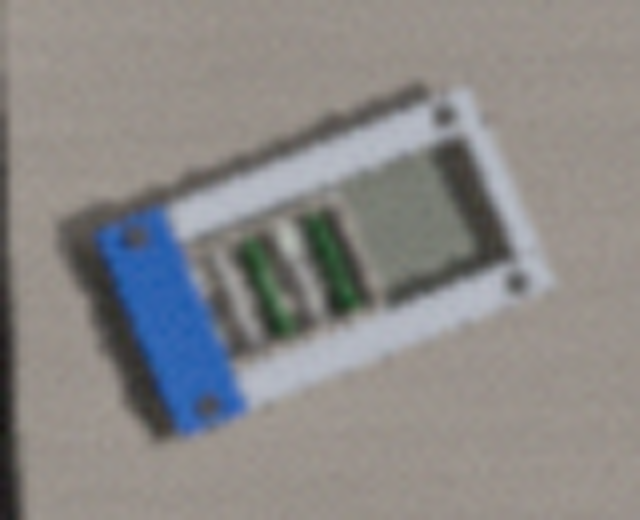

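View pics/forc.png

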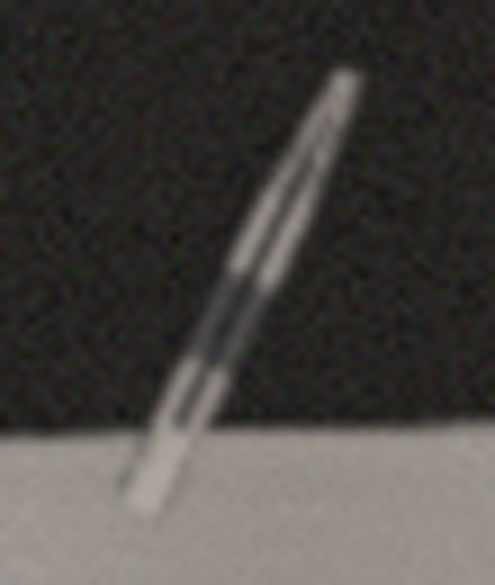

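View pics/bask.png

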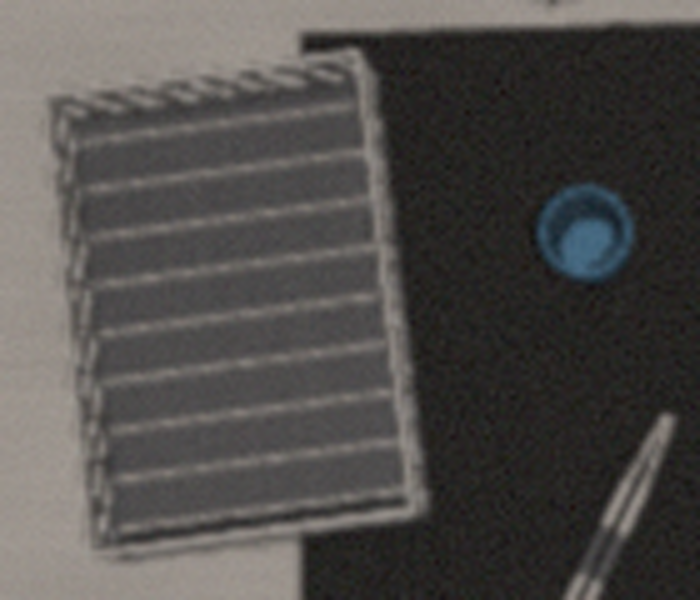

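Run:
```python
from h import *
c=load('top0'); im=c['frame']; P=cloud(c)
def un(l,f,ox,oy): return [((x+.5)/f-.5+ox,(y+.5)/f-.5+oy) for x,y in l]
hsv=cv2.cvtColor(im,cv2.COLOR_RGB2HSV)
def comp(m,box):
    x0,y0,x1,y1=box; z=np.zeros(m.shape,np.uint8); z[y0:y1,x0:x1]=m[y0:y1,x0:x1]; return z
# bridge
m=comp(((hsv[...,0]>100)&(hsv[...,0]<125)&(hsv[...,1]>130)).astype(np.uint8),(385,170,450,225))
ys,xs=np.nonzero(m); r=cv2.minAreaRect(plane(c,np.c_[xs,ys],.0435)[:,:2].astype(np.float32)*1000)
print('bridge',r,len(xs), np.median(P[m>0][:,2]))
q=plane(c,un([(465,92),(550,280)],8,380,165),.036); print('rear corners',q.round(4).tolist())
q2=plane(c,un([(98,232),(183,436),(160,208),(245,408)],8,380,165),.0435); print('bridge corners',q2.round(4).tolist(),[np.linalg.norm(q2[0]-q2[1]),np.linalg.norm(q2[0]-q2[2])])
ax=(q.mean(0)-q2[:2].mean(0)); print('len',np.linalg.norm(ax),'ang',np.degrees(np.arctan2(ax[1],ax[0])))
w=q2[0]-q2[1]; print('bridge width ang',np.degrees(np.arctan2(w[1],w[0])))
print('origin',((q.mean(0)+q2[:2].mean(0))/2).round(4))
# carrier rear edge
cr=plane(c,un([(340,195),(383,305)],8,380,165),.036);print('carrier rear',cr.round(4).tolist())
# basket
b=plane(c,un([(50,100),(365,50),(425,510),(95,550)],5,180,115),.055);print('basket',b.round(4).tolist(),b.mean(0))
for i in range(4):
    d=b[(i+1)%4]-b[i];print(np.linalg.norm(d),np.degrees(np.arctan2(d[1],d[0])))
# beaker
m=comp(((hsv[...,0]>90)&(hsv[...,0]<125)&(hsv[...,1]>110)&(hsv[...,2]>50)).astype(np.uint8),(280,145,315,180))
cn=max(cv2.findContours(m,0,1)[0],key=cv2.contourArea); (x,y),rr=cv2.minEnclosingCircle(cn); print('beaker px',x,y,rr,plane(c,[(x,y)],.06), plane(c,[(x+rr,y)],.06),np.percentile(P[m>0][:,2],[5,50,95]))
f=plane(c,un([(345,72),(142,508)],9,275,190),.01);print('forceps',f.round(4).tolist(),f.mean(0),np.linalg.norm(f[0]-f[1]))
d=f[0]-f[1];print(np.degrees(np.arctan2(d[1],d[0])))
# range check over heights
for n,p in dict(bridge=(402,203),cheek=(432,190),floor=(433,192),bench=(380,250),mat=(300,200)).items(): print(n,P[p[1],p[0]].round(4))
```

```text
bridge ((470.68145751953125, -242.18373107910156), (72.88206481933594, 25.265596389770508), 19.173763275146484) 234 0.042992481323742116
rear corners [[0.5472, -0.3489, 0.036], [0.4818, -0.3739, 0.036]]
bridge corners [[0.5015, -0.2197, 0.0435], [0.4318, -0.245, 0.0435], [0.5091, -0.2411, 0.0435], [0.4407, -0.2663, 0.0435]] [np.float64(0.07410112907138391), np.float64(0.022702387766490258)]
len 0.1378476148620991 ang -69.66229882247077
bridge width ang 19.991261782476965
origin [ 0.4906 -0.2969  0.0398]
carrier rear [[0.5128, -0.3042, 0.036], [0.4748, -0.3167, 0.036]]
basket [[0.6773, 0.3293, 0.055], [0.7007, 0.1557, 0.055], [0.4473, 0.1247, 0.055], [0.4303, 0.3016, 0.055]] [0.56389609 0.2277903  0.055     ]
0.17519135097670493 -82.33620274981897
0.2552989951413167 -173.02916776778144
0.17769055941240694 95.47253988716116
0.24854617685623503 6.405747291580364
beaker px 296.5 162.0 9.013978004455566 [[0.59216081 0.0363652  0.06      ]] [[0.59151303 0.01199971 0.06      ]] [0.00031842 0.00637125 0.06060917]
forceps [[0.4991, -0.0045, 0.01], [0.3663, 0.0609, 0.01]] [0.43271094 0.02815691 0.01      ] 0.14798320977548954
-26.230993330661736
bridge [ 0.4755 -0.247   0.0385]
cheek [ 0.5126 -0.3408  0.0022]
floor [ 0.5064 -0.342   0.0065]
bench [ 0.3489 -0.1876 -0.0005]
mat [0.4939 0.0322 0.0007]
```

The forceps on the mat at top (302,222) measure 148 mm. The ones at (217,288) and (428,286) measure about 200 mm, so the mat pair is the smallest, and the enlarged crop shows its points at the upper-right end. I'll cross-check the dock, beaker and basket in the side view.

Run:
```python
from h import *
c=load('side0'); im=c['frame'][:,:,::-1].copy()
a=np.radians(-70.2); u=np.array([np.cos(a),np.sin(a),0]); v=np.array([-u[1],u[0],0]); O=np.array([.4903,-.2965,0])
D=lambda x,y,z:O+x*u+y*v+np.array([0,0,z])
pts=[D(-.07,.0375,.0435),D(-.07,-.0375,.0435),D(-.045,.0375,.0435),D(-.045,-.0375,.0435),D(.07,.0375,.036),D(.07,-.0375,.036)]
b=np.radians(6.6);bu=np.array([np.cos(b),np.sin(b),0]);bv=np.array([-bu[1],bu[0],0]);B=np.array([.564,.228,.055])
pts+=[B+sx*.129*bu+sy*.089*bv for sx in(1,-1) for sy in(1,-1)]
t=np.linspace(0,6.28,9)[:8]
pts+=[np.array([.592+.025*np.cos(x),.037+.025*np.sin(x),.06]) for x in t]
pts+=[[.4991,-.0045,.005],[.3663,.0609,.005]]
q=proj(c,pts); s=3
big=cv2.resize(im[130:360,130:410],None,fx=s,fy=s,interpolation=cv2.INTER_CUBIC)[:, :800]
for x,y in q: cv2.circle(big,(int((x-130+.5)*s),int((y-130+.5)*s)),2,(0,0,255),-1)
cv2.imwrite('pics/chk.png',big[:600])
```

```text
(no output)
```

View pics/chk.png

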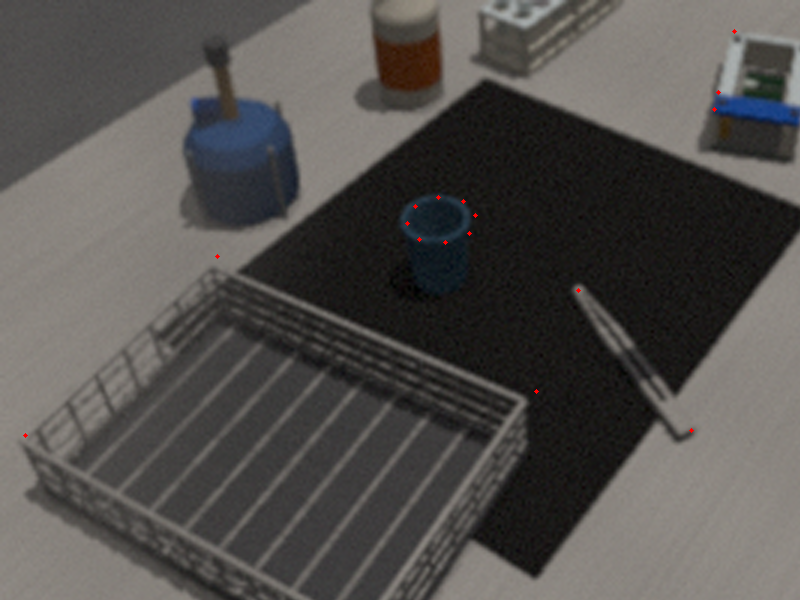

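The side reprojection agrees to within about 3 mm, so I'm moving to above the finger well with the jaws closed.

{"op": "step_arm", "data": {"motion": [[[0, 0, -7, 28, -28, 0, 0], [0, 0, -14, 56, -56, 0, 0], [0, 0, -21, 84, -84, 0, 0], [0, 0, -28, 112, -112, 0, 0], [0, 0, -35, 140, -140, 0, 0], [0, 0, -42, 168, -168, 0, 0], [0, 0, -49, 196, -196, 0, 0], [0, 0, -53, 224, -224, 0, 0], [0, 0, -53, 252, -252, 0, 0], [0, 0, -53, 280, -280, 0, 0], [0, 0, -53, 300, -310, 0, 0], [0, 0, -53, 317, -350, 0, 0]]]}}

```text
time_s: 1.1
position: [0.5026, 0.2478, 0.4045]
tcp_rot: [[0.001, -0.339, 0.941], [0.001, 0.941, 0.339], [-1.0, 0.0, 0.001]]
force: [0.8, -0.1, 0.1]
opening: 0.17
```

{"op": "step_arm", "data": {"motion": [[[0, 0, 0, 0, -40, 0, 0], [0, 0, 0, 0, -80, 0, 0], [0, 0, 0, 0, -120, 0, 0], [0, 0, 0, 0, -160, 0, 0], [0, 0, 0, 0, -200, 0, 0], [0, 0, 0, 0, -240, 0, 0], [0, 0, 0, 0, -280, 0, 0], [0, 0, 0, 0, -320, 0, 0], [0, 0, 0, 0, -360, 0, 0], [0, 0, 0, 0, -400, 0, 0], [0, 0, 0, 0, -440, 0, 0], [0, 0, 0, 0, -480, 0, 0]]]}}

```text
time_s: 2.1
position: [0.5003, -0.2332, 0.4044]
tcp_rot: [[-0.001, -0.339, 0.941], [0.001, 0.941, 0.339], [-1.0, 0.001, -0.0]]
force: [1.4, 0.2, -0.8]
opening: 0.006
```

{"op": "step_arm", "data": {"motion": [[[0, 0, 0, 0, -40, -20, 0], [0, 0, 0, 0, -80, -50, 0], [0, 0, 0, 0, -100, -85, 0], [0, 0, 0, 0, -100, -125, 0], [0, 0, 0, 0, -100, -150, 0], [0, 0, 0, 0, -100, -150, 0], [0, 0, 0, 0, -100, -150, 0]]]}}

```text
time_s: 2.68
position: [0.5002, -0.3308, 0.2529]
tcp_rot: [[-0.004, -0.339, 0.941], [0.004, 0.941, 0.339], [-1.0, 0.005, -0.002]]
force: [-0.6, -0.4, 1.5]
opening: 0.007
```

Run:
```python
from h import *
c=cap('side','side1'); im=c['frame'][:,:,::-1]
a=cv2.resize(im[90:200,320:450],None,fx=5,fy=5,interpolation=cv2.INTER_CUBIC); cv2.imwrite('pics/s1.png',a)
c=cap('top','top1'); im=c['frame'][:,:,::-1]
a=cv2.resize(im[150:240,370:480],None,fx=6,fy=6,interpolation=cv2.INTER_CUBIC); cv2.imwrite('pics/t1.png',a)
print(bot.read_state()['position'])
```

```text
[ 0.50153834 -0.33135571  0.25639054]
```

View pics/s1.png

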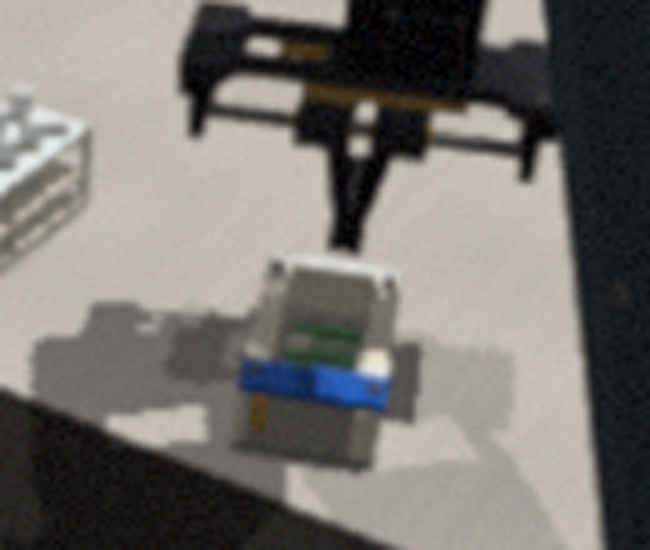

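View pics/t1.png

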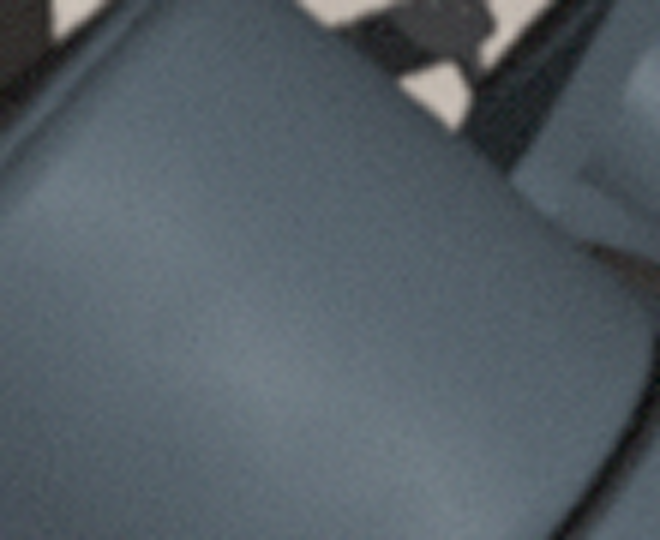

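Run:
```python
from h import *
c=load('side1')
p=bot.read_state()['position']; R=bot.read_state()['tcp_rot']
T=p+R[:,0]*.182
print('tip',T,proj(c,[T])*1, ((proj(c,[T])-[320,90]+.5)*5))
# dock rear-right/left top corners and bridge in crop px
pts=[(275,262),(396,272),(240,388),(386,406),(243,362),(392,376)]
zs=[.036,.036,.0435,.0435,.0435,.0435]
for (x,y),z in zip(pts,zs): print(plane(c,[((x+.5)/5-.5+320,(y+.5)/5-.5+90)],z).round(4))
```

```text
tip [ 0.50189457 -0.33169585  0.07439121] [[388.54987181 136.24003249]] [[345.24935905 233.70016245]]
[[ 0.5439 -0.3406  0.036 ]]
[[ 0.4829 -0.371   0.036 ]]
[[ 0.4995 -0.213   0.0435]]
[[ 0.4316 -0.2418  0.0435]]
[[ 0.5089 -0.234   0.0435]]
[[ 0.4399 -0.2673  0.0435]]
```

The tip column (345 in the crop) matches the projection exactly, and the row bias of about 2.8 px matches that of the other objects. I'm descending into the well.

{"op": "step_arm", "data": {"motion": [[[0, 0, 0, 1, 0, -20, 0], [0, 0, 0, 1, 0, -40, 0], [0, 0, 0, 1, 0, -52, 0], [0, 0, 0, 1, 0, -60, 0], [0, 0, 0, 1, 0, -60, 0], [0, 0, 0, 1, 0, -60, 0]]]}}

```text
time_s: 3.28
position: [0.5022, -0.3313, 0.1957]
tcp_rot: [[0.001, -0.34, 0.941], [-0.001, 0.941, 0.34], [-1.0, -0.001, 0.001]]
force: [-0.4, 0.3, -1.0]
opening: 0.005
```

{"op": "step_arm", "data": {"motion": [[[0, 0, 0, -1.7, 4.7, 0, 0], [0, 0, 0, -3.4, 9.4, 0, 0], [0, 0, 0, -4.7, 13.2, 0, 0], [0, 0, 0, -6.1, 16.9, 0, 0], [0, 0, 0, -7.5, 20.7, 0, 0], [0, 0, 0, -8.8, 24.5, 0, 0], [0, 0, 0, -10.2, 28.2, 0, 0]]]}}

```text
time_s: 3.87
position: [0.4935, -0.307, 0.1969]
tcp_rot: [[0.009, -0.341, 0.94], [-0.013, 0.94, 0.341], [-1.0, -0.015, 0.004]]
force: [-0.4, -11.0, -0.3]
opening: 0.008
```

{"op": "step_arm", "data": {"motion": [[[0, 0, 0, -1.4, 3.8, 0, 0], [0, 0, 0, -2.7, 7.5, 0, 0], [0, 0, 0, -4.1, 11.3, 0, 0], [0, 0, 0, -5.4, 15.1, 0, 0], [0, 0, 0, -6.8, 18.8, 0, 0], [0, 0, 0, -8.1, 22.6, 0, 0], [0, 0, 0, -9.3, 26, 0, 0], [0, 0, 0, -9.3, 26, 0, 0], [0, 0, 0, -9.3, 26, 0, 0]]]}}

```text
time_s: 4.62
position: [0.4832, -0.2797, 0.1965]
tcp_rot: [[0.005, -0.341, 0.94], [-0.008, 0.94, 0.341], [-1.0, -0.01, 0.002]]
force: [-2.1, -9.5, 0.7]
opening: 0.01
```

Run:
```python
from h import *
c=cap('side','side2'); im=c['frame'][:,:,::-1]
a=cv2.resize(im[90:200,320:450],None,fx=5,fy=5,interpolation=cv2.INTER_CUBIC); cv2.imwrite('pics/s2.png',a)
```

```text
(no output)
```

View pics/s2.png

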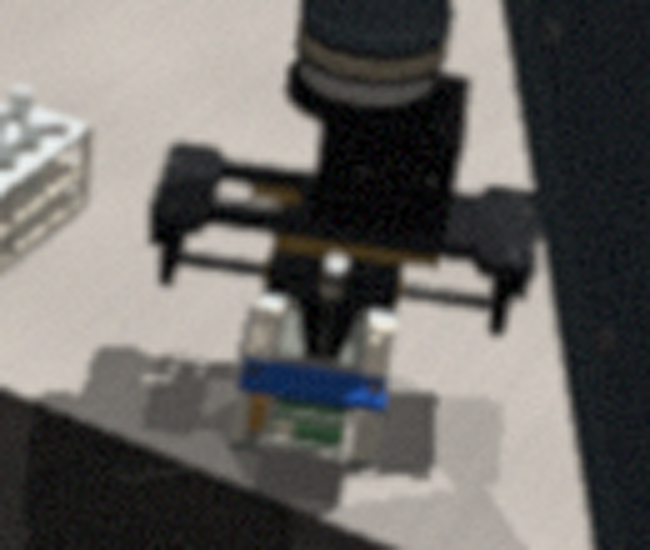

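Run:
```python
from h import *
c=load('side2'); im=c['frame'][:,:,::-1]
a=cv2.resize(im[155:195,360:405],None,fx=14,fy=14,interpolation=cv2.INTER_CUBIC)
th=np.radians(-70.2); u=np.array([np.cos(th),np.sin(th),0]); v=np.array([-u[1],u[0],0]); O=np.array([.4903,-.2965,0])
for x in(-.07,-.09,-.1,-.105,-.11,-.12):
  for y in(-.022,.022):
    q=proj(c,[O+x*u+y*v+[0,0,.036]])[0]+[0,2.2]  # observed row bias
    cv2.circle(a,(int((q[0]-360+.5)*14),int((q[1]-155+.5)*14)),3,(0,0,255),-1)
cv2.imwrite('pics/s2b.png',a)
```

```text
(no output)
```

View pics/s2b.png

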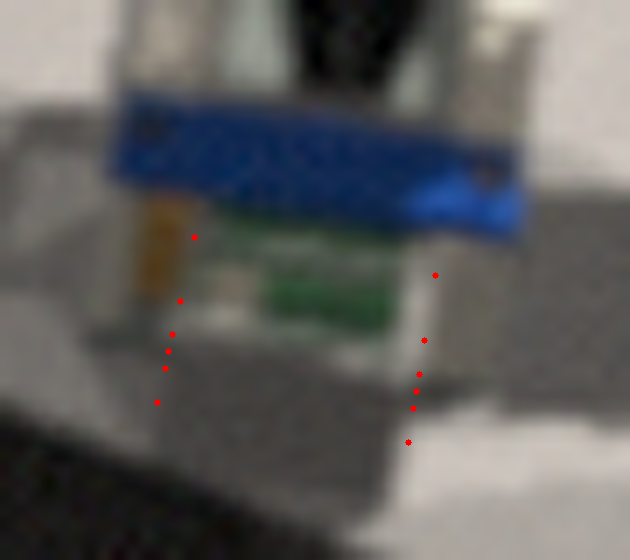

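Side view: the carrier's front edge, from (165,325) to (410,375) in the crop, lies near x = -99 in the dock's frame, so it stands out about 29 mm. I'll push 8 mm more, retreat and rise.

{"op": "step_arm", "data": {"motion": [[[0, 0, 0, -1.4, 3.8, 0, 0], [0, 0, 0, -2.7, 7.5, 0, 0], [0, 0, 0, -2.7, 7.5, 0, 0], [0, 0, 0, -2.7, 7.5, 0, 0]]]}}

```text
time_s: 5.0
position: [0.4808, -0.2724, 0.1965]
tcp_rot: [[0.006, -0.341, 0.94], [-0.009, 0.94, 0.341], [-1.0, -0.011, 0.003]]
force: [-0.9, -9.4, 1.3]
opening: 0.002
```

{"op": "step_arm", "data": {"motion": [[[0, 0, 0, 2, -6, 0, 0], [0, 0, 0, 5, -14, 0, 0], [0, 0, 0, 5, -14, 30, 0], [0, 0, 0, 5, -14, 65, 20], [0, 0, 0, 5, -14, 95, 50], [0, 0, 0, -3, 20, 100, 87], [0, 0, 0, -12, 50, 100, 87], [0, 0, 0, -21, 70, 100, 87], [0, 0, 0, -21, 70, 100, 87], [0, 0, 0, -21, 70, 100, 87]]]}}

```text
time_s: 5.83
position: [0.4582, -0.1983, 0.2949]
tcp_rot: [[-0.001, -0.341, 0.94], [0.001, 0.94, 0.341], [-1.0, 0.001, -0.0]]
force: [0.8, 0.1, 0.5]
opening: 0.452
```

Run:
```python
from h import *
c=cap('side','side3'); im=c['frame'][:,:,::-1]
a=cv2.resize(im[90:200,320:450],None,fx=5,fy=5,interpolation=cv2.INTER_CUBIC); cv2.imwrite('pics/s3.png',a)
s=bot.read_state();print(s['position'],s['tcp_rot'].round(3),s['opening'])
```

```text
[ 0.45903019 -0.19954171  0.2950215 ] [[ 0.001 -0.34   0.94 ]
 [-0.001  0.94   0.34 ]
 [-1.    -0.001  0.001]] 0.49944012676323507
```

View pics/s3.png

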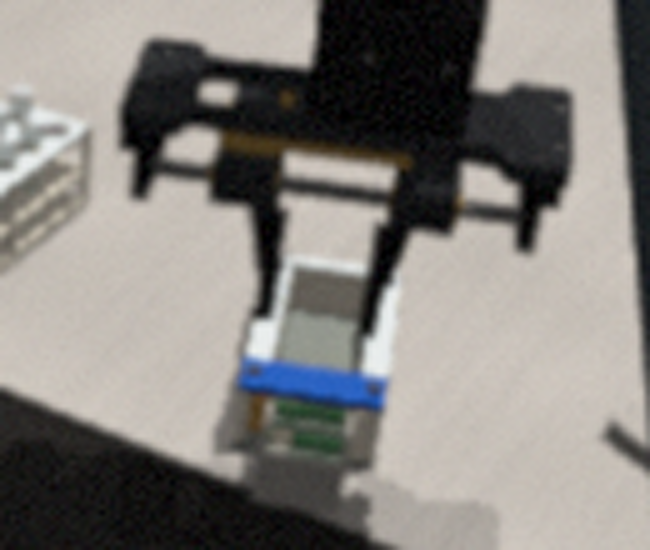

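{"op": "step_arm", "data": {"motion": [[[0, 0, 0, 0.7, -12.4, 0, 87], [0, 0, 0, 0.7, -12.4, 0, 87], [0, 0, 0, 0.7, -12.4, 0, 87], [0, 0, 0, 0.7, -12.4, 0, 87], [0, 0, 0, 0.7, -12.4, 0, 87], [0, 0, 0, 0.7, -12.4, -30, 87], [0, 0, 0, 0.7, -12.4, -60, 87], [0, 0, 0, 0.7, -12.4, -85, 87], [0, 0, 0, 0.7, -12.4, -104, 87], [0, 0, 0, 0.7, -12.4, -104, 87], [0, 0, 0, 0.7, -12.4, -104, 87]]]}}

```text
time_s: 6.8
position: [0.4591, -0.2118, 0.19]
tcp_rot: [[-0.002, -0.339, 0.941], [0.002, 0.941, 0.339], [-1.0, 0.002, -0.001]]
force: [0.0, -0.5, 0.1]
opening: 1.004
```

Run:
```python
from h import *
c=cap('side','side4'); im=c['frame'][:,:,::-1]
a=cv2.resize(im[90:210,320:450],None,fx=5,fy=5,interpolation=cv2.INTER_CUBIC); cv2.imwrite('pics/s4.png',a)
s=bot.read_state();print(s['position'],s['opening'],s['force'])
```

```text
[ 0.45947647 -0.21203035  0.19094395] 0.9982203645516191 [-0.22628575 -0.42059588  0.31796165]
```

View pics/s4.png

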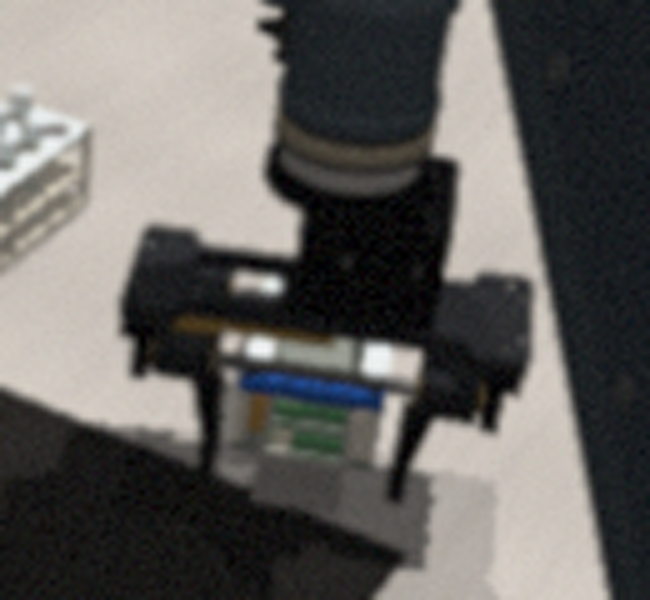

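{"op": "step_arm", "data": {"motion": [[[0, 0, 0, 0, 0, 0, 20], [0, 0, 0, 0, 0, 0, 20], [0, 0, 0, 0, 0, 0, 20], [0, 0, 0, 0, 0, 0, 20], [0, 0, 0, 0, 0, 0, 20], [0, 0, 0, 0, 0, 0, 20], [0, 0, 0, 0, 0, 0, 20], [0, 0, 0, 0, 0, 0, 20], [0, 0, 0, 0, 0, 0, 20]]]}}

```text
time_s: 7.6
position: [0.4592, -0.2119, 0.1908]
tcp_rot: [[-0.0, -0.34, 0.941], [0.0, 0.941, 0.34], [-1.0, 0.0, -0.0]]
force: [-0.9, 0.3, 2.6]
opening: 0.501
```

The opening reads 43.6 mm, so the carrier is gripped. Pulling it out along the channel.

{"op": "step_arm", "data": {"motion": [[[0, 0, 0, -1.4, 3.8, 0, 20], [0, 0, 0, -3.4, 9.4, 0, 20], [0, 0, 0, -5.4, 15.1, 0, 20], [0, 0, 0, -7.5, 20.7, 0, 20], [0, 0, 0, -9.5, 26.3, 0, 20], [0, 0, 0, -11.9, 32.9, 0, 20], [0, 0, 0, -14.2, 39.5, 0, 20], [0, 0, 0, -17, 47, 0, 20], [0, 0, 0, -19.7, 54.6, 0, 20], [0, 0, 0, -22.4, 62.1, 0, 20], [0, 0, 0, -25.4, 70.6, 0, 20], [0, 0, 0, -25.4, 70.6, 0, 20]]]}}

```text
time_s: 8.6
position: [0.4326, -0.1391, 0.1906]
tcp_rot: [[-0.003, -0.341, 0.94], [0.002, 0.94, 0.341], [-1.0, 0.003, -0.002]]
force: [-0.9, 0.9, -1.7]
opening: 0.503
```

Run:
```python
from h import *
c=cap('side','side5'); im=c['frame'][:,:,::-1]
a=cv2.resize(im[100:240,300:450],None,fx=4,fy=4,interpolation=cv2.INTER_CUBIC); cv2.imwrite('pics/s5.png',a)
s=bot.read_state();print(s['position'],s['opening'],s['force'])
```

```text
[ 0.43331297 -0.14000483  0.19069212] 0.5020424099088447 [-0.00882431  0.4327335  -2.32231104]
```

View pics/s5.png

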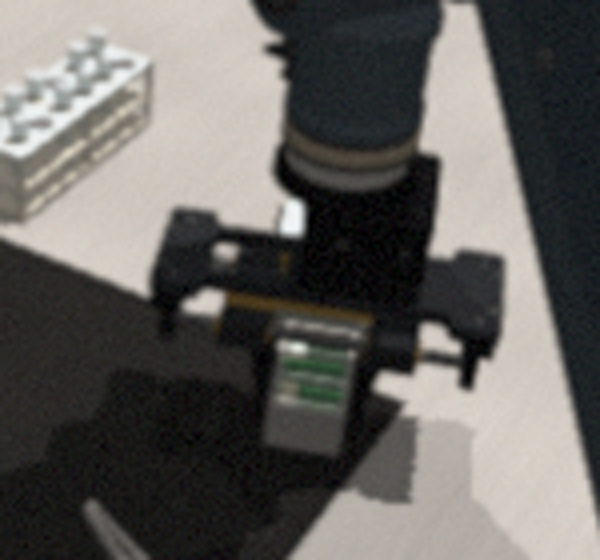

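The carrier is free and level in the jaws. Lifting it and carrying it over the basket, with a turn of +76.8°.

{"op": "step_arm", "data": {"motion": [[[0, 0, 0, 0, 0, 25, 20], [0, 0, 0, 0, 0, 60, 20], [0, 0, 0, 0, 10, 95, 20], [0, 0, 6, 2, 35, 130, 20], [0, 0, 13, 6, 70, 140, 20], [0, 0, 20, 10, 105, 140, 20], [0, 0, 27, 14, 140, 140, 20], [0, 0, 34, 18, 175, 140, 20], [0, 0, 41, 22, 210, 140, 20], [0, 0, 48, 26, 245, 140, 20], [0, 0, 55, 30, 280, 140, 20], [0, 0, 62, 34, 315, 140, 20]]]}}

```text
time_s: 9.65
position: [0.4678, 0.1754, 0.3308]
tcp_rot: [[0.0, -0.991, 0.136], [-0.0, 0.136, 0.991], [-1.0, -0.001, -0.0]]
force: [1.2, 0.3, -2.0]
opening: 0.503
```

{"op": "step_arm", "data": {"motion": [[[0, 0, 5, 4, 30, 0, 20], [0, 0, 10, 7, 56, 0, 20], [0, 0, 14.8, 9, 76, 0, 20], [0, 0, 14.8, 9, 76, 0, 20], [0, 0, 14.8, 9, 76, 0, 20]]]}}

```text
time_s: 10.07
position: [0.4767, 0.2505, 0.3306]
tcp_rot: [[0.0, -0.993, -0.117], [-0.0, -0.117, 0.993], [-1.0, -0.0, -0.0]]
force: [-0.2, -0.2, -1.5]
opening: 0.506
```

Run:
```python
from h import *
c=cap('side','side6')
c=cap('top','top6'); im=c['frame'][:,:,::-1]
a=cv2.resize(im[100:260,150:330],None,fx=4,fy=4,interpolation=cv2.INTER_CUBIC); cv2.imwrite('pics/t6.png',a)
s=bot.read_state();print(s['position'],s['opening'],s['force'],s['tcp_rot'].round(3))
```

```text
[0.47660438 0.24905998 0.33051665] 0.5050471234191071 [ 0.38902432 -0.5558462  -1.47499913] [[-0.001 -0.993 -0.114]
 [-0.001 -0.114  0.993]
 [-1.     0.001 -0.001]]
```

View pics/side6.png

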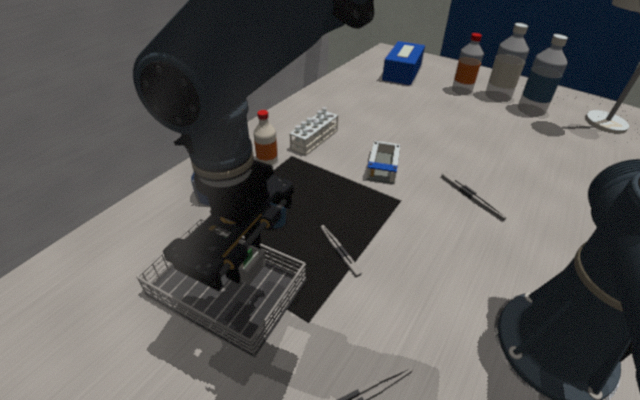

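View pics/t6.png

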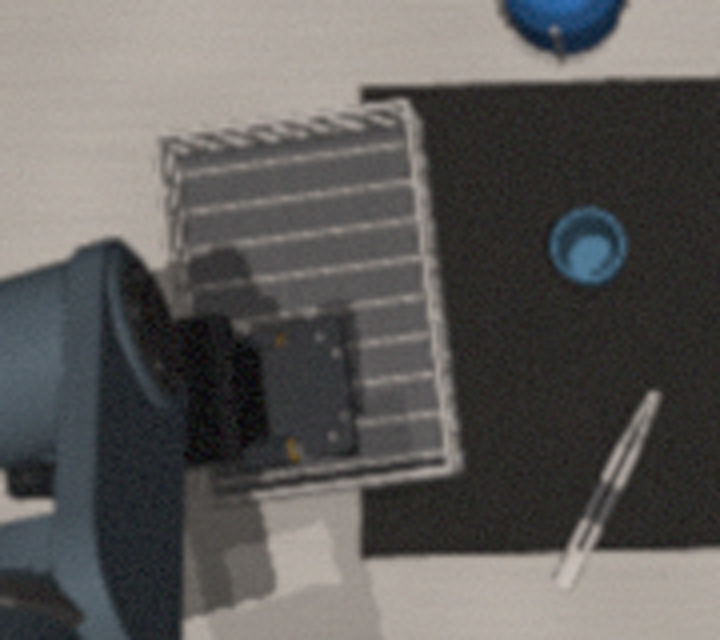

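{"op": "step_arm", "data": {"motion": [[[0, 0, 0, 0, 0, -30, 20], [0, 0, 0, 0, 0, -65, 20], [0, 0, 0, 0, 0, -95, 20], [0, 0, 0, 0, 0, -115, 20], [0, 0, 0, 0, 0, -128, 20], [0, 0, 0, 0, 0, -136, 20], [0, 0, 0, 0, 0, -140, 20], [0, 0, 0, 0, 0, -142, 20], [0, 0, 0, 0, 0, -142, 20]]]}}

```text
time_s: 10.92
position: [0.4772, 0.2492, 0.1892]
tcp_rot: [[0.001, -0.993, -0.115], [-0.0, -0.115, 0.993], [-1.0, -0.001, -0.0]]
force: [0.7, -0.0, -1.5]
opening: 0.502
```

Run:
```python
from h import *
c=cap('side','side7'); im=c['frame'][:,:,::-1]
a=cv2.resize(im[180:360,120:320],None,fx=4,fy=3.3,interpolation=cv2.INTER_CUBIC); cv2.imwrite('pics/s7.png',a)
s=bot.read_state();print(s['position'],s['opening'],s['force'],s['tcp_rot'].round(3))
```

```text
[0.47734355 0.24944156 0.18952694] 0.5017709275077883 [-1.39294447  0.15733984 -2.12489863] [[ 0.001 -0.993 -0.115]
 [ 0.    -0.115  0.993]
 [-1.    -0.002  0.   ]]
```

View pics/s7.png

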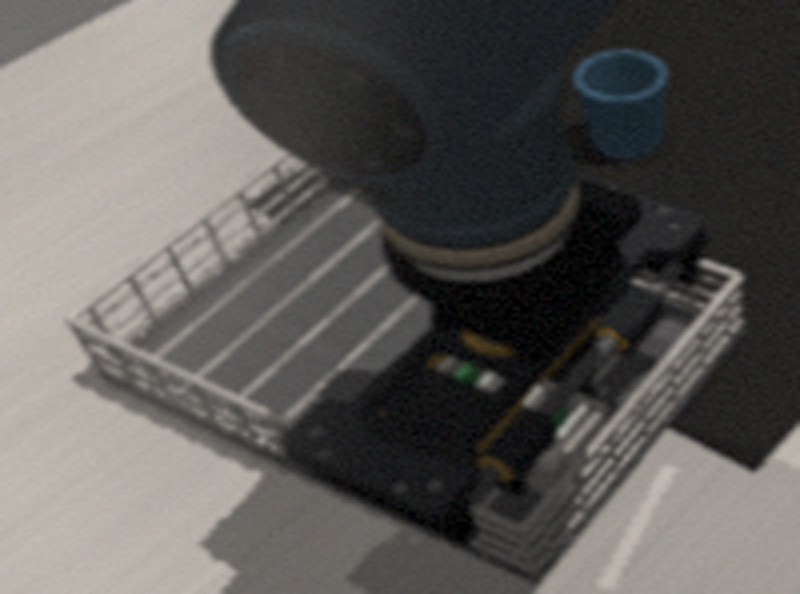

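The load still reads -2 N, so the carrier hangs just above the floor. Lowering a little more.

{"op": "step_arm", "data": {"motion": [[[0, 0, 0, 0, 0, -0.7, 20], [0, 0, 0, 0, 0, -1.4, 20], [0, 0, 0, 0, 0, -1.4, 20]]]}}

```text
time_s: 11.22
position: [0.4774, 0.2498, 0.1887]
tcp_rot: [[0.002, -0.993, -0.116], [0.0, -0.116, 0.993], [-1.0, -0.002, 0.0]]
force: [-0.2, -0.5, 3.6]
opening: 0.505
```

Floor contact is made. Opening to 60 mm and rising.

{"op": "step_arm", "data": {"motion": [[[0, 0, 0, 0, 0, 0, 50], [0, 0, 0, 0, 0, 0, 60], [0, 0, 0, 0, 0, 0, 60], [0, 0, 0, 0, 0, 0, 60], [0, 0, 0, 0, 0, 10, 60], [0, 0, 0, 0, 0, 30, 60], [0, 0, 0, 0, 0, 65, 60], [0, 0, 0, 0, 0, 100, 60], [0, 0, 0, 0, 0, 140, 60], [0, 0, 0, 0, 0, 150, 87]]]}}

```text
time_s: 12.05
position: [0.4782, 0.2502, 0.3435]
tcp_rot: [[0.01, -0.993, -0.116], [0.003, -0.116, 0.993], [-1.0, -0.01, 0.002]]
force: [0.5, 0.8, -0.3]
opening: 0.715
```

{"op": "step_arm", "data": {"motion": [[[0, 0, 0, 15, -28, 0, 87], [0, 0, 0, 32, -60, 0, 87], [0, 0, 0, 50, -92, 0, 87], [0, 0, 0, 68, -124, 0, 87], [0, 0, 0, 86, -156, 0, 87], [0, 0, 0, 104, -190, 0, 87], [0, 0, 0, 115, -210, 0, 87], [0, 0, 0, 115, -210, 0, 87], [0, 0, 0, 115, -210, -30, 87], [0, 0, 0, 115, -210, -50, 87], [0, 0, 0, 115, -210, -50, 87]]]}}

```text
time_s: 12.97
position: [0.5897, 0.0401, 0.2837]
tcp_rot: [[-0.009, -0.993, -0.115], [0.001, -0.115, 0.993], [-1.0, 0.009, 0.002]]
force: [-0.7, 0.5, 0.6]
opening: 1.001
```

Run:
```python
from h import *
c=cap('side','side8'); im=c['frame'][:,:,::-1]
a=cv2.resize(im[150:350,130:330],None,fx=3.5,fy=3,interpolation=cv2.INTER_CUBIC); cv2.imwrite('pics/s8.png',a)
c=cap('top','top8'); im=c['frame'][:,:,::-1]
a=cv2.resize(im[100:260,170:350],None,fx=4,fy=3.7,interpolation=cv2.INTER_CUBIC); cv2.imwrite('pics/t8.png',a)
s=bot.read_state();print(s['position'],s['opening'],s['force'],s['tcp_rot'].round(3))
```

```text
[0.59131076 0.04025829 0.28695568] 0.9957580022367885 [0.24756405 1.26459078 0.54626864] [[-0.002 -0.993 -0.116]
 [ 0.    -0.116  0.993]
 [-1.     0.002  0.001]]
```

View pics/s8.png

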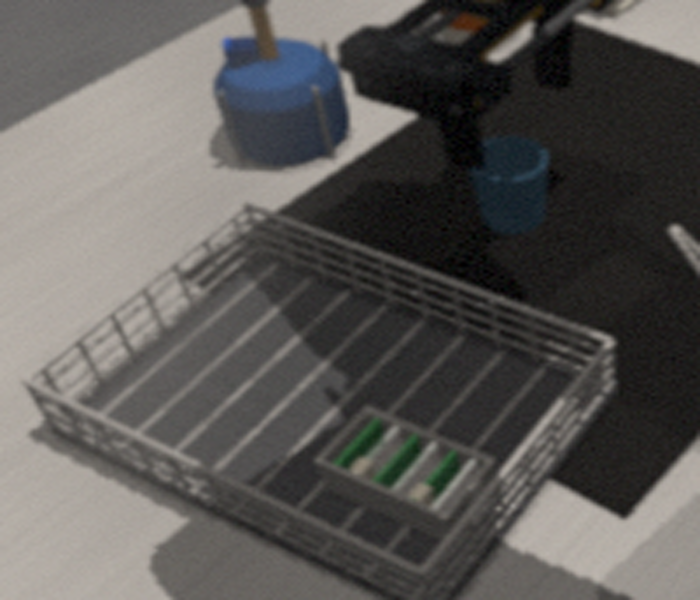

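View pics/t8.png

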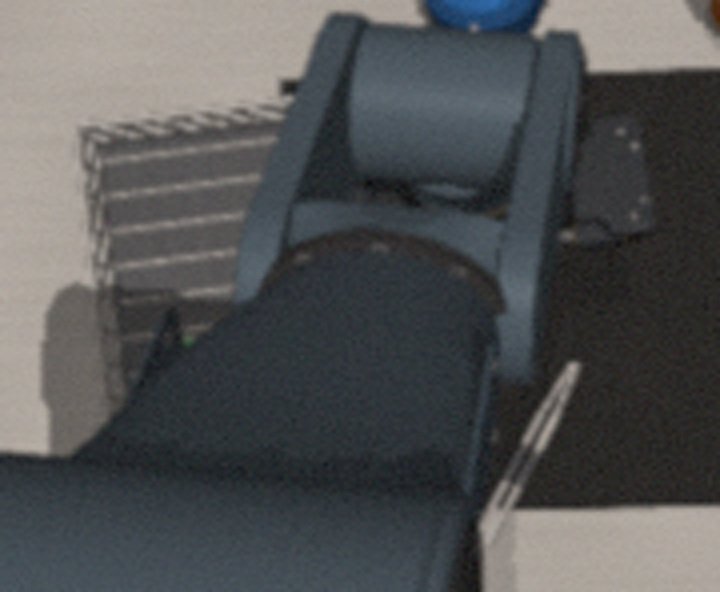

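Side view: the carrier stands flat in the basket at about (410,465) in the crop, and the beaker lies between the open fingers. Descending and gripping.

{"op": "step_arm", "data": {"motion": [[[0, 0, 0, 0, 0, -30, 87], [0, 0, 0, 0, 0, -60, 87], [0, 0, 0, 0, 0, -80, 87], [0, 0, 0, 0, 0, -91, 87], [0, 0, 0, 0, 0, -91, 87], [0, 0, 0, 0, 0, -91, 87]]]}}

```text
time_s: 13.57
position: [0.5924, 0.04, 0.1973]
tcp_rot: [[0.001, -0.993, -0.116], [-0.0, -0.116, 0.993], [-1.0, -0.001, -0.0]]
force: [-0.3, -0.5, -0.6]
opening: 1.002
```

{"op": "step_arm", "data": {"motion": [[[0, 0, 0, 0, 0, 0, 75], [0, 0, 0, 0, 0, 0, 65], [0, 0, 0, 0, 0, 0, 55], [0, 0, 0, 0, 0, 0, 45], [0, 0, 0, 0, 0, 0, 35], [0, 0, 0, 0, 0, 0, 35], [0, 0, 0, 0, 0, 0, 30], [0, 0, 0, 0, 0, 0, 30], [0, 0, 0, 0, 0, 0, 30], [0, 0, 0, 0, 0, 0, 30]]]}}

```text
time_s: 14.4
position: [0.5922, 0.0395, 0.1966]
tcp_rot: [[0.001, -0.993, -0.115], [-0.0, -0.115, 0.993], [-1.0, -0.001, -0.0]]
force: [-0.1, -2.0, 2.0]
opening: 0.557
```

{"op": "step_arm", "data": {"motion": [[[0, 0, 0, 0, 0, 20, 30], [0, 0, 0, 0, 0, 50, 30], [0, 0, 0, 0, 0, 85, 30], [0, 0, 0, 2, 15, 110, 30], [0, 0, 0, 7, 45, 115, 30], [0, 0, 0, 12, 80, 115, 30], [0, 0, 0, 17, 115, 115, 30], [0, 0, 0, 22, 150, 115, 30], [0, 0, 0, 27, 185, 115, 30], [0, 0, 0, 31, 208, 115, 30], [0, 0, 0, 33, 219, 115, 30], [0, 0, 0, 33, 219, 115, 30]]]}}

```text
time_s: 15.4
position: [0.6245, 0.2611, 0.3106]
tcp_rot: [[-0.001, -0.993, -0.119], [0.001, -0.119, 0.993], [-1.0, 0.001, 0.001]]
force: [-0.2, -0.0, -1.3]
opening: 0.558
```

{"op": "step_arm", "data": {"motion": [[[0, 0, 0, 0, 0, 0, 30], [0, 0, 0, 0, 0, -20, 30], [0, 0, 0, 0, 0, -50, 30], [0, 0, 0, 0, 0, -75, 30], [0, 0, 0, 0, 0, -93, 30], [0, 0, 0, 0, 0, -104, 30], [0, 0, 0, 0, 0, -109, 30], [0, 0, 0, 0, 0, -109, 30]]]}}

```text
time_s: 16.07
position: [0.6248, 0.2572, 0.2013]
tcp_rot: [[-0.002, -0.994, -0.114], [-0.001, -0.114, 0.994], [-1.0, 0.002, -0.0]]
force: [0.3, 0.4, -1.7]
opening: 0.557
```

Run:
```python
from h import *
c=cap('side','side9'); im=c['frame'][:,:,::-1]
a=cv2.resize(im[150:350,130:330],None,fx=3.5,fy=3,interpolation=cv2.INTER_CUBIC); cv2.imwrite('pics/s9.png',a)
s=bot.read_state();print(s['position'],s['opening'],s['force'])
```

```text
[0.62526624 0.2576807  0.20249558] 0.5559280088620425 [ 0.61037142  1.32386915 -1.2104916 ]
```

View pics/s9.png

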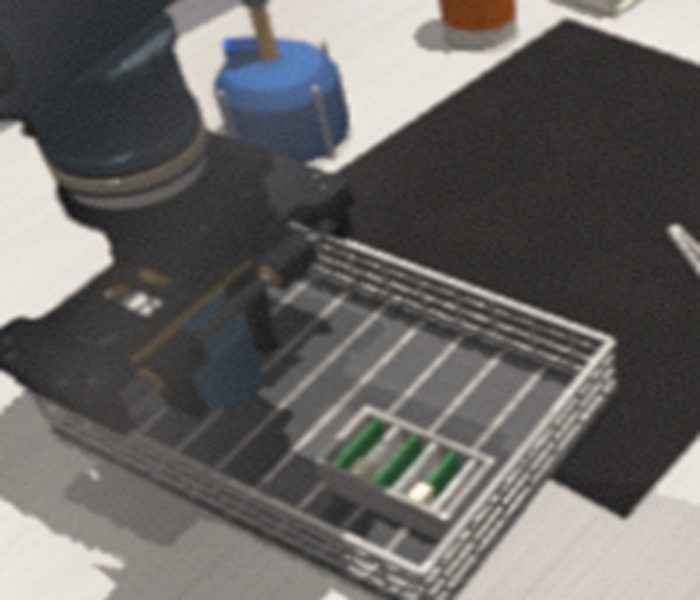

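{"op": "step_arm", "data": {"motion": [[[0, 0, 0, 0, 0, -1.5, 30], [0, 0, 0, 0, 0, -2.8, 30], [0, 0, 0, 0, 0, -3.6, 30], [0, 0, 0, 0, 0, -3.6, 30]]]}}

```text
time_s: 16.45
position: [0.6252, 0.2588, 0.1997]
tcp_rot: [[0.002, -0.993, -0.116], [0.0, -0.116, 0.993], [-1.0, -0.002, 0.0]]
force: [0.5, -0.3, 1.2]
opening: 0.557
```

{"op": "step_arm", "data": {"motion": [[[0, 0, 0, 0, 0, 0, 52], [0, 0, 0, 0, 0, 0, 60], [0, 0, 0, 0, 0, 0, 62], [0, 0, 0, 0, 0, 0, 62], [0, 0, 0, 0, 0, 15, 62], [0, 0, 0, 0, 0, 40, 62], [0, 0, 0, 0, 0, 75, 62], [0, 0, 0, 0, 0, 110, 62], [0, 0, 0, 0, 0, 140, 50], [0, 0, 0, 0, 0, 140, 40]]]}}

```text
time_s: 17.28
position: [0.6269, 0.2593, 0.3478]
tcp_rot: [[0.015, -0.993, -0.116], [0.004, -0.116, 0.993], [-1.0, -0.015, 0.002]]
force: [1.7, 0.5, 0.8]
opening: 0.629
```

{"op": "step_arm", "data": {"motion": [[[0, 0, -4, -18, -21, 0, 45], [0, 0, -8, -38, -45, 0, 45], [0, 0, -12, -60, -71, 0, 45], [0, 0, -16, -82, -97, 0, 45], [0, 0, -20, -104, -123, 0, 45], [0, 0, -24, -126, -149, 0, 45], [0, 0, -28, -148, -175, 0, 45], [0, 0, -32.8, -170, -201, 0, 45], [0, 0, -32.8, -187, -221, 0, 45], [0, 0, -32.8, -193.4, -228.7, 0, 45], [0, 0, -32.8, -193.4, -228.7, -40, 45], [0, 0, -32.8, -193.4, -228.7, -80, 45]]]}}

```text
time_s: 18.28
position: [0.4331, 0.0292, 0.2606]
tcp_rot: [[0.011, -0.897, 0.443], [-0.002, 0.443, 0.897], [-1.0, -0.011, 0.003]]
force: [1.2, -0.7, -1.0]
opening: 0.518
```

{"op": "step_arm", "data": {"motion": [[[0, 0, 0, 0, 0, -15, 45], [0, 0, 0, 0, 0, -35, 45], [0, 0, 0, 0, 0, -35, 45], [0, 0, 0, 0, 0, -35, 45]]]}}

```text
time_s: 18.62
position: [0.4319, 0.0301, 0.2234]
tcp_rot: [[-0.001, -0.898, 0.441], [0.0, 0.441, 0.898], [-1.0, 0.001, -0.0]]
force: [-0.4, -0.1, 1.2]
opening: 0.518
```

Run:
```python
from h import *
c=cap('side','side10'); im=c['frame'][:,:,::-1]
a=cv2.resize(im[170:300,260:410],None,fx=5,fy=4.6,interpolation=cv2.INTER_CUBIC); cv2.imwrite('pics/s10.png',a)
a=cv2.resize(im[170:360,130:330],None,fx=3.5,fy=3,interpolation=cv2.INTER_CUBIC); cv2.imwrite('pics/s10b.png',a)
s=bot.read_state();print(s['position'],s['opening'],s['force'],s['tcp_rot'].round(3))
```

```text
[0.4321431  0.03011655 0.22413693] 0.5158849837466924 [ 0.27297115 -0.0110169   0.14179806] [[ 0.001 -0.898  0.441]
 [-0.     0.441  0.898]
 [-1.    -0.001  0.   ]]
```

View pics/s10.png

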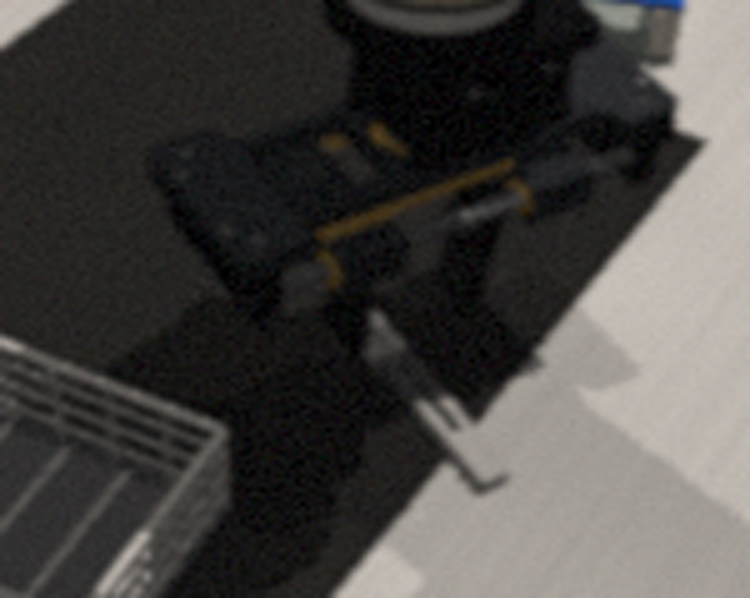

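View pics/s10b.png

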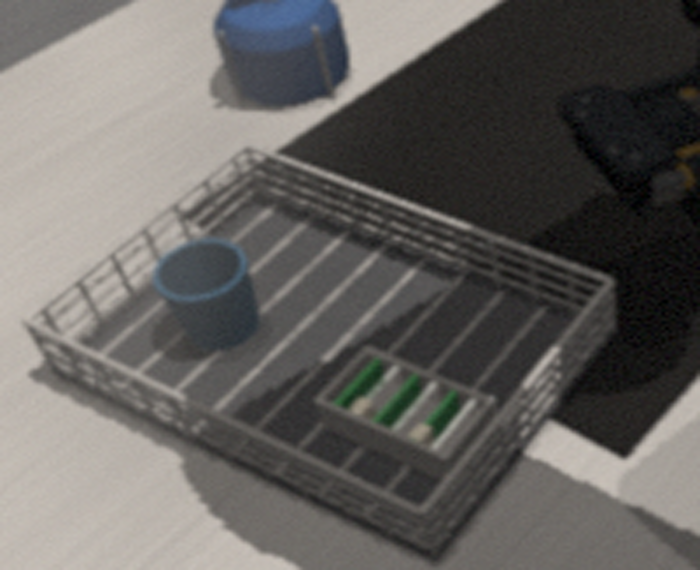

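The carrier and beaker stand well in the basket, and the forceps' middle lies between the fingers. Descending and gripping.

{"op": "step_arm", "data": {"motion": [[[0, 0, 0, 0, -1, -15, 45], [0, 0, 0, 0, -1, -28, 45], [0, 0, 0, 0, -1, -36, 45], [0, 0, 0, 0, -1, -39, 45], [0, 0, 0, 0, -1, -39, 45], [0, 0, 0, 0, -1, -39, 45]]]}}

```text
time_s: 19.17
position: [0.4318, 0.029, 0.1854]
tcp_rot: [[0.001, -0.898, 0.441], [-0.0, 0.441, 0.898], [-1.0, -0.001, 0.0]]
force: [-0.3, -0.2, -1.1]
opening: 0.518
```

{"op": "step_arm", "data": {"motion": [[[0, 0, 0, 0, 0, 0, 35], [0, 0, 0, 0, 0, 0, 25], [0, 0, 0, 0, 0, 0, 15], [0, 0, 0, 0, 0, 0, 5], [0, 0, 0, 0, 0, 0, 0], [0, 0, 0, 0, 0, 0, 0], [0, 0, 0, 0, 0, 0, 0], [0, 0, 0, 0, 0, 0, 0]]]}}

```text
time_s: 19.83
position: [0.4316, 0.029, 0.1849]
tcp_rot: [[0.0, -0.897, 0.441], [-0.0, 0.441, 0.897], [-1.0, -0.0, 0.0]]
force: [0.2, 0.4, 2.6]
opening: 0.157
```

{"op": "step_arm", "data": {"motion": [[[0, 0, 0, 0, 0, 15, 0], [0, 0, 0, 0, 0, 45, 0], [0, 0, 0, 0, 0, 80, 0], [0, 0, 4, 10, 11, 105, 0], [0, 0, 9, 28, 32, 110, 0], [0, 0, 14, 48, 55, 110, 0], [0, 0, 19, 68, 78, 110, 0], [0, 0, 24, 88, 101, 110, 0], [0, 0, 29, 108, 124, 110, 0], [0, 0, 32.8, 126, 144, 110, 0], [0, 0, 32.8, 136, 156, 110, 0], [0, 0, 32.8, 136, 156, 110, 0]]]}}

```text
time_s: 20.83
position: [0.5693, 0.1873, 0.2946]
tcp_rot: [[0.003, -0.993, -0.118], [0.001, -0.118, 0.993], [-1.0, -0.003, 0.001]]
force: [0.0, 0.5, -0.7]
opening: 0.158
```

Run:
```python
from h import *
c=cap('side','side11'); im=c['frame'][:,:,::-1]
a=cv2.resize(im[130:350,110:330],None,fx=3.5,fy=2.7,interpolation=cv2.INTER_CUBIC); cv2.imwrite('pics/s11.png',a)
s=bot.read_state();print(s['position'],s['opening'],s['force'],s['tcp_rot'].round(3))
```

```text
[0.56786943 0.18601106 0.29422964] 0.15326583898631 [ 0.19154948 -0.32474489 -1.06041798] [[ 0.    -0.993 -0.117]
 [-0.    -0.117  0.993]
 [-1.     0.    -0.   ]]
```

View pics/s11.png

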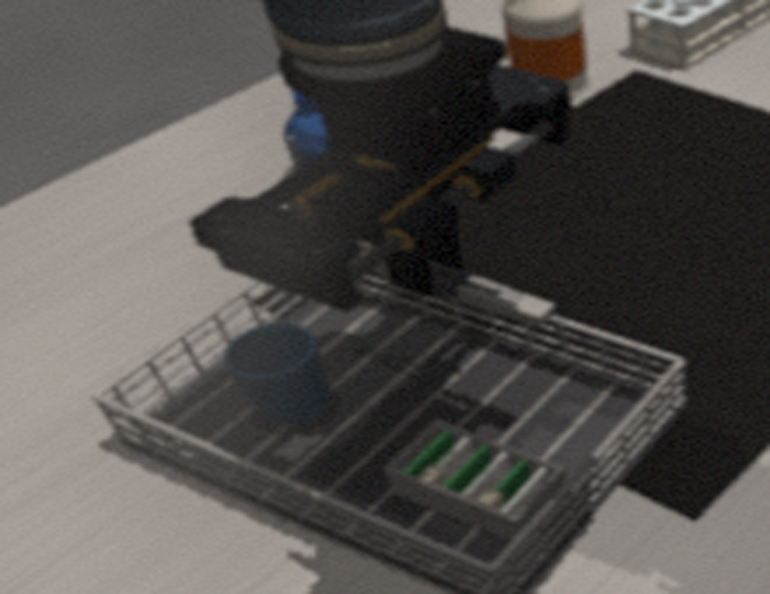

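The forceps are held level and parallel to the basket's long side. Lowering them.

{"op": "step_arm", "data": {"motion": [[[0, 0, 0, 0, 0, -25, 0], [0, 0, 0, 0, 0, -55, 0], [0, 0, 0, 0, 0, -80, 0], [0, 0, 0, 0, 0, -95, 0], [0, 0, 0, 0, 0, -102, 0], [0, 0, 0, 0, 0, -105, 0], [0, 0, 0, 0, 0, -105, 0], [0, 0, 0, 0, 0, -105, 0]]]}}

```text
time_s: 21.55
position: [0.5678, 0.1847, 0.1906]
tcp_rot: [[0.001, -0.993, -0.115], [0.0, -0.115, 0.993], [-1.0, -0.001, -0.0]]
force: [0.7, -0.9, 0.1]
opening: 0.153
```

{"op": "step_arm", "data": {"motion": [[[0, 0, 0, 0, 0, -0.7, 0], [0, 0, 0, 0, 0, -1.4, 0], [0, 0, 0, 0, 0, -1.8, 0], [0, 0, 0, 0, 0, -1.8, 0]]]}}

```text
time_s: 21.88
position: [0.5677, 0.185, 0.1885]
tcp_rot: [[0.001, -0.993, -0.115], [0.0, -0.115, 0.993], [-1.0, -0.001, -0.0]]
force: [-0.0, 0.1, 0.4]
opening: 0.155
```

{"op": "step_arm", "data": {"motion": [[[0, 0, 0, 0, 0, -0.8, 0], [0, 0, 0, 0, 0, -0.8, 0]]]}}

```text
time_s: 22.05
position: [0.5677, 0.185, 0.1879]
tcp_rot: [[0.001, -0.993, -0.115], [0.0, -0.115, 0.993], [-1.0, -0.001, 0.0]]
force: [-0.3, 0.3, 4.2]
opening: 0.154
```

{"op": "step_arm", "data": {"motion": [[[0, 0, 0, 0, 0, 0, 18], [0, 0, 0, 0, 0, 0, 25], [0, 0, 0, 0, 0, 0, 30], [0, 0, 0, 0, 0, 0, 35], [0, 0, 0, 0, 0, 10, 35], [0, 0, 0, 0, 0, 30, 35], [0, 0, 0, 0, 0, 65, 35], [0, 0, 0, 0, 0, 105, 35], [0, 0, 0, 0, 0, 145, 35], [0, 0, 0, 0, 0, 180, 35]]]}}

```text
time_s: 22.88
position: [0.5673, 0.185, 0.3702]
tcp_rot: [[0.002, -0.993, -0.115], [0.0, -0.115, 0.993], [-1.0, -0.002, 0.0]]
force: [0.4, 0.2, 0.3]
opening: 0.4
```

{"op": "step_arm", "data": {"motion": [[[0, 0, 0, -20, -35, 10, 35], [0, 0, 0, -40, -70, 20, 35], [0, 0, 0, -55, -105, 30, 35], [0, 0, 0, -70, -140, 30, 35], [0, 0, 0, -85, -175, 30, 35], [0, 0, 0, -100, -210, 30, 35], [0, 0, 0, -110, -245, 30, 35], [0, 0, 0, -110, -280, 30, 35], [0, 0, 0, -110, -320, 30, 35], [0, 0, 0, -110, -360, 30, 35], [0, 0, 0, -110, -360, 30, 35]]]}}

```text
time_s: 23.8
position: [0.4583, -0.1816, 0.3984]
tcp_rot: [[0.005, -0.994, -0.11], [-0.006, -0.11, 0.994], [-1.0, -0.004, -0.007]]
force: [0.3, -0.7, 0.5]
opening: 0.4
```

Run:
```python
from h import *
c=cap('side','side12'); im=c['frame'][:,:,::-1]
a=cv2.resize(im[180:350,130:330],None,fx=4,fy=3.5,interpolation=cv2.INTER_CUBIC); cv2.imwrite('pics/s12.png',a)
c=cap('top','top12'); im=c['frame'][:,:,::-1]
a=cv2.resize(im[115:235,180:320],None,fx=5,fy=5,interpolation=cv2.INTER_CUBIC); cv2.imwrite('pics/t12.png',a)
P=cloud(c);Q=cloud(load('top0'))
s=bot.read_state();print(s['time_s'],s['position'],s['opening'],s['force'])
```

```text
23.9 [ 0.45721355 -0.176469    0.39752724] 0.40259848331263454 [ 0.30204517  1.39053741 -0.45759336]
```

View pics/s12.png

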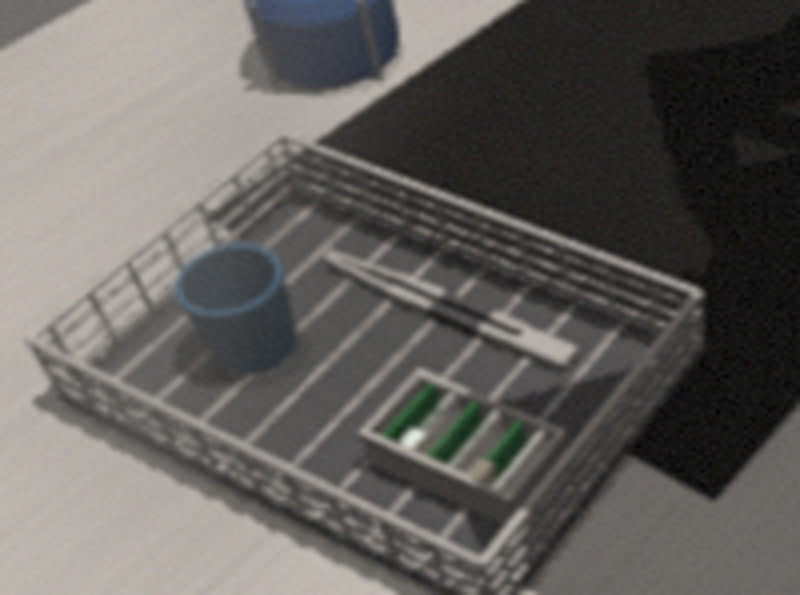

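View pics/t12.png

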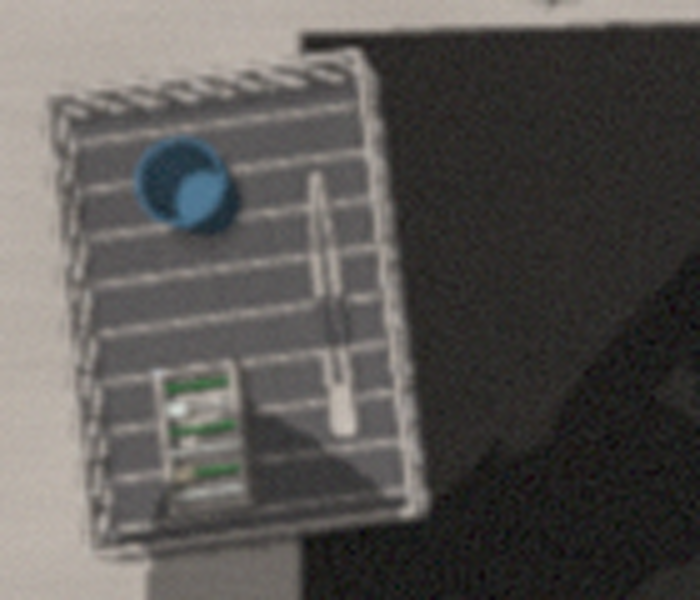

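View pics/top12.png

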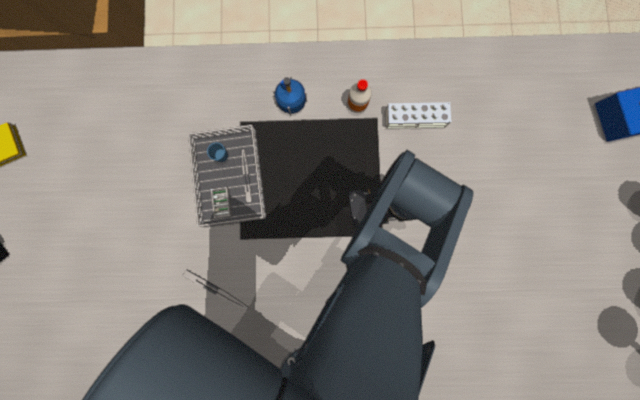

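Side crop: beaker upright at (240,305), carrier on its base at (460,430), forceps flat at (450,305). In the top view the basket corners and the bystanders are where they were in the first picture. I'll let the arm settle, then hand in.

{"op": "step_arm", "data": {"motion": [[[0, 0, 0, 0, 0, 0, 35], [0, 0, 0, 0, 0, 0, 35], [0, 0, 0, 0, 0, 0, 35], [0, 0, 0, 0, 0, 0, 35], [0, 0, 0, 0, 0, 0, 35], [0, 0, 0, 0, 0, 0, 35]]]}}

```text
time_s: 24.4
position: [0.4576, -0.1743, 0.3972]
tcp_rot: [[-0.0, -0.993, -0.117], [0.0, -0.117, 0.993], [-1.0, 0.0, 0.0]]
force: [0.5, 0.3, 0.3]
opening: 0.403
```

Run:
```python
from rig import bot
print(bot.hand_in())
```

```text
the job is handed in; nothing more can be done
None
```

All three pieces are in the basket, loaded in the order asked, and I handed the job in at about 24 s of the 72 s allowed.

- **Carrier:** I pushed it from the finger well until its end stood about 37 mm out of the mouth. I then gripped that end at the fixed 30 N, pulled it free and set it on its base.
- **Beaker and forceps:** The beaker stands upright. The forceps are the 148 mm pair from the mat (the other two measured about 200 mm), and they lie flat along the basket's long side.

**Last checks:** The final side and top pictures show all three flat on the basket floor and apart from each other. By eye, the basket, bottle, burner and rack are where they started. The arm stands clear with its jaws open and near-zero force. The highest force I read was about 11 N, while pushing the carrier.

**One disagreement:** The side camera sat about 2 to 3 px (a few mm) lower than the top camera and the arm. I allowed for it, and it affected no grasp or placing.

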